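# Cull the bent hatch brackets and lock the magnifier's sliding leg at its mark

## Robot

A 6-joint arm with a two-finger parallel gripper is mounted at the origin on the work surface. World frame = base frame: x ahead of the robot, y to its left, z up, the work surface at z = 0. Lengths are in m, angles in rad, forces in N, time in s.
With the tool pointing down it reaches from about 0.4 to 0.825 m from the base axis. Payload 7 kg.
Tool frame: the origin (TCP) lies on the centre line of the jaws, within the pads' length; the fingertips stand 25 mm ahead of it and the grasp point (between the pads) lies 6 mm ahead of it; z points along the fingers, y is the line along which they close (so a half turn about z gives the same grasp; the last joint's range is limited). The gripper opens to 88 mm and grips with 3 to 60 N. Pads are 19 mm wide; open, the fingers measure 130 mm over their backs; the gripper's body (78 mm by 193 mm) begins 47 mm behind the grasp point.
Start: joints at [-0.855, 0.359, 0.012, 0, -1.224, -0.288], TCP at [0.28, -0.614, 0.252] pointing down, gripper open.
Joint ranges: [-3.07, 3.07], [-1.43, 2.12], [-1.02, 1.25], [-3.03, 1.67], [-3.05, -0], [-3.03, 3.03]. Speed limits (rad/s): [2.39, 2.39, 3.01, 3.14, 3.14, 3.14].

## Interface

Orientations are given as [roll, pitch, yaw] about the fixed x, y, z axes, in that order (R = Rz(yaw) Ry(pitch) Rx(roll)).
In Python, from station import readout, vision, arm gives the robot as it stands. The module is installed in compiled form; this text tells all that it offers.
- The arm moves only by the tool carry_out, never from a script. Its argument "commands" is a list of rows, each an object with "dp": the shift along the tool's x, y, z in m, a list of three; "rotation": the turn, a rotation vector about the tool's x, y, z in degrees, a list of three. In form: [{"dp": [dx, dy, dz], "rotation": [wx, wy, wz]}, ...]. A call has 1 to 8 rows; each row shifts and turns the commanded pose from where the row before left it, along the tool's axes as they then stand; what a row does not reach is not made up. A row lasts 1/8 s, in which the tool goes at most 62.5 mm and 10.7 degrees, less where a joint would pass 70% of its speed; a pose out of reach is approached as far as the arm can. A call with a gripper value outside its range is refused whole. "grip" is the finger opening in m, from 0 to 0.0876, set as the call begins (left out, the last holds). The fingers move at their own pace and stop on an object; "force" is the grip in N (left out, the last holds). Time passes only in rows, so rows that do not move let the fingers close. It gives the time, the measured TCP pose, the force, the opening and the grip force at its end, in the units of the state.
- readout.get_state(): the state, without advancing time (a new reading comes with each control period).
- vision.grab_frame(name): name is "scene" or "top"; returns (picture, depth): 420x560x3 uint8, red, green, blue; 420x560 float32, m along the optical axis (not along the pixel's ray), 0 where there is no reading.
- vision.calibration(name): a dict with "fovy" (degrees; the focal length in pixels is half the picture's height over the tangent of half this angle, whatever the lens; pixels are square), "cx", "cy" (the principal point, pixels), "dist" ([k1, k2, p1, p2, k3] as OpenCV has them; the pictures are not rectified), "origin" and "attitude" of the camera in the world. Camera axes: x right, y down, z forward; pixel columns grow to the right and rows downward; lengths in m; the calibration is good to about 2 mm. A picture is of the moment at which its call begins. calibration takes no time and is no camera call.
- arm.job_done(): hands the job in; it is judged then, once.
Trained networks look in the newest picture that a camera, given by its name, has taken for a name from the list of things; names that differ only in an ending like _2 or _b are one class to them, and where a whole thing is asked for, a point or a joint stands for the part that bears it (a point fixed in the world has none). Each returns a list of dicts, best first, with "score" (0 to 1); they miss things now and then, are a little off and sometimes report something else, mostly with a low value. They report only what shows in the picture. A call takes as long as a camera call. They do not tell look-alikes from the thing itself.
- vision.trace(label, camera): "pixels" (420x560 bool, what is visible of it) and "position" ([row, column] in pixels, amid what is visible of it).
The state is a dict: "t": time; "q": joint angles; "qd": joint speeds; "joint_efforts": joint torques, N m; "eef_pos": TCP position; "ee_rot": TCP orientation; "force": force on the tool from outside, world axes, zero at the start; "moment": the same for the moment, N m; "width": finger opening in m; "gripper_force": force on a finger pad.
Only numpy, scipy, OpenCV 4.12 (cv2) and the standard library are available. Lean on these libraries where they do the work, as an engineer would, in place of code of your own. Each camera call takes 0.05 s, during which the arm holds its last target. There are 200 camera calls.

## Task

We are about to check the brass hatch brackets under the magnifier. First take the two bent brackets, the ones whose corner is no longer square, off the mat and put them in the parts tub, leaving the square ones where they lie. Then draw the magnifier's sliding leg out until its length mark is at the collar's mouth, hold it there and squeeze the cam lever fully shut against it with the same hand. Disturb nothing else, and finish still holding leg and closed lever firmly in that grip, so that I can tighten the knob.

Things in the scene. Friction and masses are not known exactly. Their poses are not given: they have to be found in the camera images.
- bracket_splayed: bent brass angle bracket, 65 g: flat leaf 50 x 24 x 5 mm lying on the mat, and a second leaf 24 mm wide, 36 mm long and 5 mm thick rising from one end; bent open, the second leaf leans outwards, 37 degrees from upright. Origin: centre of the underside of the flat leaf, x along it away from the second leaf, y across the width, z up
- bracket_folded: the other bent bracket, same sizes, bent shut: its second leaf leans inwards over the flat leaf, 34 degrees from upright. Origin and axes as for bracket_splayed
- bracket_splayed_leaf (a point): middle of the second leaf of bracket_splayed, to be taken across its 24 mm width (y) from above; about 19 mm above the mat
- bracket_folded_leaf (a point): the same point of bracket_folded
- bracket_a: sound bracket, same sizes, corner square (second leaf upright, top 38 mm above the mat); stays where it lies on the mat. Origin and axes as for bracket_splayed. The five brackets lie some 70 mm or more apart; any of them may lie at any place of the batch, except that bracket_c is the one nearest the magnifier
- bracket_b: sound bracket like bracket_a
- bracket_c: sound bracket like bracket_a
- mat: fixed black rubber mat 180 x 220 x 4 mm on which the brackets lie; origin centre of its underside, on the bench
- tub: fixed open yellow plastic parts tub, outside 160 (x) x 120 (y) x 65 mm high, walls 4 mm; origin centre of its underside, on the bench
- collar_mouth (a point): centre of the mouth of the dark square collar (30 x 30 mm, 34 mm long) that ends the magnifier's arm tube, about 150 mm above the bench. x: outwards along the arm's axis, which rises 15 degrees towards the lens; y: level, to the cam lever's side; z: square to both, upwards. On the lever's side the collar's hinge lugs reach 35 mm from the axis; behind it runs the 22 mm outer tube
- leg_slide (a joint): how far the sliding inner leg is drawn out of the collar, m: 0 fully in, 0.042 when its mark is at the collar's mouth, 0.075 fully out. With the lever open it slides freely and runs back in under its own weight (about 0.5 kg up the slope, 1 to 2 N) when it is not held; the cam bites over the last 0.17 rad of the lever and meanwhile tugs the leg inwards with up to 15 N
- mark (a point): the length mark, a black ring 3 mm broad around the leg; hidden in the collar until the leg is out by 42 mm. The point is the ring's centre on the leg's axis
- leg: the sliding inner leg, a steel tube 16 mm thick, with the mark and the pull bar. At joint value 0 its axes and origin are those of collar_mouth; it carries the lens at its end. To be held on its bare flank opposite the lever
- pull_bar (a point): on the axis of the pull bar, 30 mm from the leg's axis. The bar is 12 mm thick, level, sticks out square from the leg on the side away from the lever and ends 54 mm from the leg's axis; it stands 10 mm outside the collar's mouth when the leg is fully in, 52 mm at the mark. A finger behind it (on the collar's side) pushes the leg out
- leg_grip (a point): point on the leg's axis 18 mm behind the axis of the pull bar: middle of the place for 22 mm broad fingers, one on each side of leg and lever together, that push on the pull bar. At the mark it lies 34 mm outside the mouth. With the leg fully in it lies 8 mm inside the mouth, beside the collar, where fingers spread about 75 mm still pass down on both sides of collar and lugs
- lever_turn (a joint): angle of the cam lever, rad: 0 closed, lying along the leg; it opens away from the leg, up to 1.2, and stands 0.22 to 0.32 open at first. It turns about an axis along z of collar_mouth that lies 14 mm behind the mouth and 25 mm to the side, and stays where it is left; 2 to 3 N at its blade move it, about 10 N when the cam bites
- lever: the cam lever, origin on its turning axis. Its steel blade, 8 mm thick and 16 mm high, stands at the leg's height; closed, it lies beside the leg from the mouth to 60 mm outside it, 7 mm clear of the leg, its outer face 23 mm from the leg's axis: a grip around leg and closed lever is 31 mm wide, centred 7.5 mm from the leg's axis on the lever's side
- lever_pad (a point): on the outer face of the blade, 48 mm along it from the turning axis: 34 mm outside the mouth when closed, level with leg_grip at the mark. At its start angle the blade stands up to 43 mm from the leg's axis where the fingers come, so that fingers spread 75 mm about the centre of the final grip clear it and close evenly on lever and leg
- lens_centre (a point): centre of the round level lens, ring 116 mm across and 18 mm high, 125 mm beyond leg_grip; top about 185 mm above the bench. Keep the hand clear of it
- bell: copper bell model on a round walnut foot, 92 mm across, 95 mm high; leave alone. Origin centre of its underside
- hatch_a: walnut hatch cover 110 x 150 x 20 mm lying flat, leave alone. Origin centre of its underside
- hatch_b: the second walnut hatch cover, same sizes; leave alone
Things that resemble listed ones, but are neither listed nor needed, are in the scene too. What is shaped like the bracket_folded but blue or white is not meant.

How it is judged:
By the outcome, as a careful person would: the job done as asked, in the order asked, and still so for the second after the job is handed in, while the arm keeps its last pose, push and grip.
It also fails if it takes over 64 s, if anything falls off the work surface, if the arm or the gripper's body presses on something with over 40 N, if the wrist force passes 120 N, or if a joint passes its speed limit or range.

## Working session

There is one attempt and no reset: what is moved stays moved. The work goes in short steps, Python scripts to look and compute and a tool call to move; the robot and the scene stay as the last step left them, time stands still between calls to the robot, and variables do not carry over. Pictures are saved under pics/ and viewed, at most 10 in all, crops included, and the job is handed in when it is done.

Besides the shell and the picture viewer there is one more tool, called after ">>>" by a JSON object that holds its "op" and its "data". carry_out: Moves the arm, as the interface text tells. Its arguments: {"type":"object","properties":{"commands":{"type":"array"},"grip":{"type":"number"},"force":{"type":"number"}},"required":["commands"]}

```bash
mkdir -p pics
cat > h.py <<'E'
import numpy as np, cv2
from scipy.spatial.transform import Rotation as Ro
from station import readout, vision, arm
def cam(n):
    c=vision.calibration(n); f=210/np.tan(np.radians(c['fovy'])/2)
    K=np.array([[f,0,c['cx']],[0,f,c['cy']],[0,0,1]])
    a=np.array(c['attitude'],float)
    R=a if a.shape==(3,3) else Ro.from_euler('xyz',a).as_matrix()
    return K,np.array(c['dist'],float),R,np.array(c['origin'])
def cloud(n,depth):
    K,d,R,o=cam(n); v,u=np.mgrid[:420,:560]
    p=cv2.undistortPoints(np.stack([u,v],-1).reshape(-1,1,2).astype(float),K,d).reshape(420,560,2)
    P=np.dstack([p,np.ones((420,560))])*depth[...,None]
    return P@R.T+o
def proj(n,X):
    K,d,R,o=cam(n); Y=(np.atleast_2d(X)-o)@R
    return cv2.projectPoints(Y,np.zeros(3),np.zeros(3),K,d)[0].reshape(-1,2)
E
python3 - <<'E'
from h import *
for n in ('scene','top'):
    print(vision.calibration(n))
    p,d=vision.grab_frame(n); np.savez(n+'0.npz',p=p,d=d)
    cv2.imwrite(f'pics/{n}0.png',p[...,::-1])
print(readout.get_state())
for n in ('top','scene'):
    d=np.load(n+'0.npz')['d']; C=cloud(n,d)
    for l in ('bracket_splayed','bracket_folded','bracket_a','tub','leg','lever','pull_bar','collar_mouth','lens_centre'):
        for r in vision.trace(l,n):
            m=r['pixels']&(d>0); q=C[m]
            print(n,l,round(r['score'],2),np.round(r['position']),m.sum(),np.median(q,0).round(3) if len(q) else '')
E
```

```text
{'fovy': 55.46401187577407, 'cx': 283.0980032531399, 'cy': 209.803875555567, 'dist': array([-0.08096038,  0.        ,  0.        ,  0.        ,  0.        ]), 'origin': array([ 1.01879403, -0.37764233,  0.64893169]), 'attitude': array([-2.3449737 ,  0.01323968,  0.95971066])}
{'fovy': 51.32395157791254, 'cx': 277.07911151687705, 'cy': 207.08774909122448, 'dist': array([-0.05163606,  0.        ,  0.        ,  0.        ,  0.        ]), 'origin': array([ 0.44913152, -0.06833583,  1.23414007]), 'attitude': array([-3.0582377 , -0.00344927, -1.56486163])}
{'t': 0.1, 'q': array([-8.54896980e-01,  3.59327151e-01,  1.11543272e-02, -2.85700521e-04,
       -1.22411843e+00, -2.88111384e-01]), 'qd': array([-0.00028382, -0.00184053,  0.00233316,  0.00134958, -0.00179684,
        0.00026676]), 'joint_efforts': array([-1.49758263e-03, -5.84161806e+01,  2.93752903e+01,  7.01555595e+00,
        1.01525339e-02, -1.99050487e-05]), 'eef_pos': array([ 0.27984091, -0.61381735,  0.25071446]), 'ee_rot': array([ 3.14008302e+00, -1.67286409e-04, -2.71390184e+00]), 'force': array([0.62996541, 0.29428559, 0.227
[... 1591 characters left out ...]
14]
scene bracket_folded 0.68 [381. 199.] 572 [ 0.732 -0.344  0.007]
scene bracket_a 0.97 [292. 219.] 414 [ 0.588 -0.234  0.011]
scene bracket_a 0.62 [247. 279.] 373 [ 0.561 -0.086  0.011]
scene bracket_a 0.56 [263. 202.] 403 [ 0.499 -0.23   0.011]
scene bracket_a 0.18 [241. 233.] 383 [ 0.494 -0.153  0.012]
scene tub 0.94 [295. 118.] 6268 [ 0.482 -0.398  0.015]
scene tub 0.68 [308. 310.] 1971 [ 0.738 -0.132  0.035]
scene leg 0.86 [161. 357.] 2227 [0.583 0.095 0.166]
scene lever 0.7 [151. 398.] 134 [0.605 0.189 0.162]
scene pull_bar 0.82 [161. 359.] 2284 [0.583 0.096 0.166]
scene collar_mouth 0.78 [161. 397.] 4841 [0.575 0.216 0.156]
scene lens_centre 0.83 [159. 360.] 2350 [0.582 0.098 0.166]
```

View pics/scene0.png

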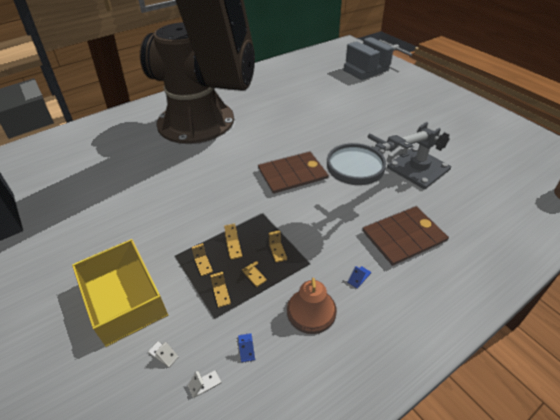

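View pics/top0.png

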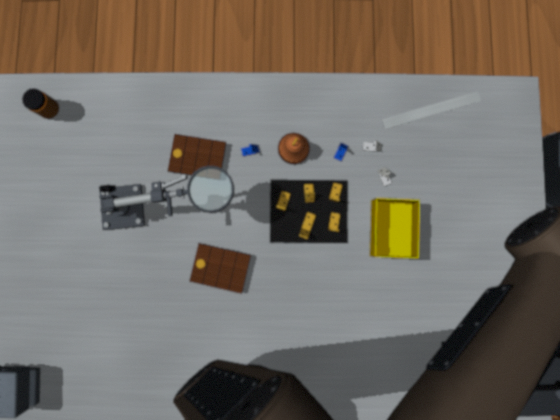

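Run:
```python
from h import *
a=np.load('scene0.npz')['p']; b=np.load('top0.npz')['p']
x=cv2.resize(a[215:315,180:310],None,fx=4,fy=4,interpolation=2)
y=cv2.resize(b[165:265,260:360],None,fx=4,fy=4,interpolation=2)
cv2.imwrite('pics/mat0.png',cv2.resize(np.hstack([x,y]),None,fx=.86,fy=.86)[...,::-1])
```

```text
(no output)
```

View pics/mat0.png

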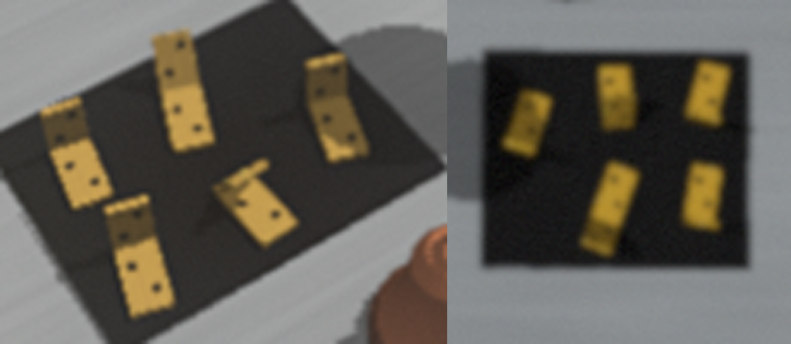

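The scene view shows six brass pieces' worth of shapes resolving to five brackets on the mat. Splayed is at scene (233,240), top ~(305,226), with its leaf leaning outwards. Folded is at scene (255,272), top ~(308,192), with its leaf leaning over. Square ones are at scene (202,260), (219,290) and (278,247). Look-alikes to ignore are the blue ones at (247,347) and (359,276) and the white ones at (163,353) and (204,383). The close crop confirms the choice.

```bash
cat > fit.py <<'E'
from h import *
from scipy.optimize import least_squares
def boxd(p,c,h,ang):  # box rotated about y
    q=p-c; s,k=np.sin(ang),np.cos(ang)
    q=np.c_[q[:,0]*k-q[:,2]*s,q[:,1],q[:,0]*s+q[:,2]*k]
    a=np.abs(q)-h
    return np.linalg.norm(np.maximum(a,0),axis=1)+np.minimum(a.max(1),0)
def bd(p,ang):
    d1=boxd(p,[0,0,.0025],[.025,.012,.0025],0)
    c=np.array([-.0225+.018*np.sin(ang),0,.0025+.018*np.cos(ang)])
    return np.minimum(d1,boxd(p,c,[.0025,.012,.018],ang))
def fit(P,ang):
    best=None
    for y0 in np.arange(0,6.28,.52):
        def f(v):
            q=P-[v[0],v[1],.004]; s,k=np.sin(v[2]),np.cos(v[2])
            return bd(np.c_[q[:,0]*k+q[:,1]*s,-q[:,0]*s+q[:,1]*k,q[:,2]],ang)
        r=least_squares(f,[*np.median(P[:,:2],0),y0],loss='soft_l1',f_scale=.002)
        if best is None or r.cost<best.cost: best=r
    return best
E
python3 - <<'E'
from fit import *
S={n:np.load(n+'0.npz') for n in('scene','top')}
C={n:cloud(n,S[n]['d']) for n in S}
pts=[]
for n in S:
    hsv=cv2.cvtColor(S[n]['p'],cv2.COLOR_RGB2HSV)
    m=(hsv[...,0]>12)&(hsv[...,0]<30)&(hsv[...,1]>110)&(hsv[...,2]>50)&(S[n]['d']>0)
    q=C[n][m]; pts.append(q[(q[:,2]>.0)&(q[:,2]<.06)])
    print(n,len(pts[-1]))
for c in([.495,-.155],[.592,-.162],[.511,-.233],[.592,-.235],[.563,-.088]):
  for nm,P in(('sc',pts[0]),('top',pts[1]),('both',np.vstack(pts))):
    Q=P[np.linalg.norm(P[:,:2]-c,axis=1)<.045]
    o=[(nm,len(Q))]
    for a in(-37,0,34):
        r=fit(Q,np.radians(a)); o.append((a,round(r.cost*1e6/len(Q),3),r.x.round(4).tolist()))
    print(*o)
a=S['scene']['p'][120:190,330:460]; b=S['top']['p'][150:235,90:250]
x=cv2.resize(a,None,fx=5,fy=5,interpolation=2); y=cv2.resize(b,None,fx=4,fy=4,interpolation=2)[:250*2]
w=max(x.shape[1],y.shape[1])
o=np.vstack([cv2.copyMakeBorder(i,0,0,0,w-i.shape[1],0) for i in(x,y)])
cv2.imwrite('pics/mag0.png',cv2.resize(o,None,fx=.85,fy=.85)[...,::-1]); print(o.shape)
E
```

```text
scene 7697
top 3894
('sc', 410) (-37, np.float64(1.383), [0.5122, -0.1589, 5.9302]) (0, np.float64(3.324), [0.5041, -0.1557, -0.3947]) (34, np.float64(7.358), [0.4991, -0.1533, 5.7534])
('top', 294) (-37, np.float64(2.609), [0.5096, -0.158, -0.3129]) (0, np.float64(4.57), [0.5019, -0.1556, -0.3505]) (34, np.float64(7.88), [0.4989, -0.1542, 5.8793])
('both', 704) (-37, np.float64(1.995), [0.5112, -0.1586, 5.9478]) (0, np.float64(3.887), [0.5032, -0.1557, -0.3757]) (34, np.float64(7.582), [0.4989, -0.1534, 5.7819])
('sc', 322) (-37, np.float64(6.202), [0.6094, -0.1586, 0.0644]) (0, np.float64(3.247), [0.6042, -0.1589, 0.0688]) (34, np.float64(1.195), [0.593, -0.1597, 6.3208])
('top', 217) (-37, np.float64(6.719), [0.6106, -0.1587, 0.1453]) (0, np.float64(3.334), [0.6002, -0.1605, 6.3421]) (34, np.float64(1.542), [0.5922, -0.1608, 6.313])
('both', 539) (-37, np.float64(6.432), [0.6094, -0.1587, 0.0967]) (0, np.float64(3.432), [0.602, -0.1596, 6.3379]) (34, np.float64(1.36), [0.5924, -0.1601, 0.0281])
('sc', 336) (-37, np.float64(3.175), [0.5268, -0.2323, 6.1891]) (0, np.float64(1.293), 
[... 713 characters left out ...]
.5911, -0.2349, 6.0187])
('both', 640) (-37, np.float64(2.872), [0.6106, -0.2398, -0.2493]) (0, np.float64(1.006), [0.596, -0.236, 6.0092]) (34, np.float64(4.15), [0.589, -0.2336, 5.959])
('sc', 335) (-37, np.float64(3.027), [0.5858, -0.0933, -0.3251]) (0, np.float64(0.886), [0.5708, -0.0879, -0.3379]) (34, np.float64(3.93), [0.564, -0.0846, 5.771])
('top', 195) (-37, np.float64(2.81), [0.5826, -0.0926, -0.3135]) (0, np.float64(1.21), [0.5711, -0.0888, -0.3522]) (34, np.float64(4.157), [0.5665, -0.0868, 5.8946])
('both', 530) (-37, np.float64(3.019), [0.5846, -0.0931, -0.3297]) (0, np.float64(1.012), [0.5708, -0.0883, -0.3367]) (34, np.float64(4.077), [0.5644, -0.0853, 5.8226])
(690, 650, 3)
```

View pics/mag0.png

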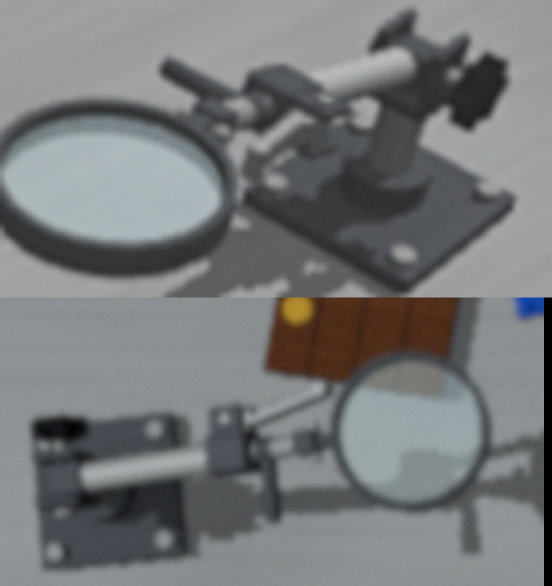

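The brackets fit clearly: splayed is at (.511,-.159) with yaw -0.335, and folded is at (.592,-.160) with yaw 0.03. In the magnifier crop the lever opens to +X world (top px ~(185,176)). The pull bar points toward the robot (top px ~(171,214)), and the collar is at about (157,197). Next I'll fit the arm axis and the tub, and write a move planner.

```bash
cat > plan.py <<'E'
from h import *
def plan(tp,tR,n,start=None):
    """rows of dp/rotation from start (default measured pose) to tp,tR in n even rows"""
    s=readout.get_state()
    p=np.array(s['eef_pos']); R=Ro.from_euler('xyz',s['ee_rot'])
    if start: p,R=np.array(start[0]),start[1]
    w=(R.inv()*tR).as_rotvec()/n; d=(np.array(tp)-p)/n
    print('per row deg',np.degrees(w).round(2),'mm',round(1e3*np.linalg.norm(d),1))
    for i in range(n):
        print((R*Ro.from_rotvec(w*i)).inv().apply(d).round(4).tolist(),end=' ')
    print()
def down(yaw): return Ro.from_euler('xyz',[np.pi,0,yaw])
E
python3 - <<'E'
from plan import *
from scipy.optimize import least_squares
print('A',end=' ');plan([.478,-.147,.15],down(-.335+np.pi),11)
S={n:np.load(n+'0.npz') for n in('scene','top')}
C={n:cloud(n,S[n]['d']) for n in S}
q=C['top'][(S['top']['d']>0)]; 
for n in S:
    q=C[n][S[n]['d']>0]
    t=q[(q[:,2]>.055)&(q[:,2]<.075)&(q[:,0]>.38)&(q[:,0]<.62)&(q[:,1]<-.3)&(q[:,1]>-.5)]
    print('tub rim',len(t),np.percentile(t,[2,98],axis=0).round(3).tolist())
# tube: bright pixels
T=[]
for n in S:
    g=S[n]['p'].astype(int); c=C[n]
    reg=(c[...,2]>.09)&(c[...,2]<.2)&(c[...,0]>.5)&(c[...,0]<.66)&(c[...,1]>.18)&(c[...,1]<.36)&(S[n]['d']>0)
    m=reg&(g.min(-1)>120)&(g.max(-1)-g.min(-1)<30)
    print(n,reg.sum(),m.sum(),c[m].mean(0).round(3),np.ptp(c[m],axis=0).round(3)); T.append(c[m])
def ax(v):
    y=v[2]; return np.array([v[0],.25,v[1]]),np.array([np.cos(y)*np.cos(v[3]),np.sin(y)*np.cos(v[3]),np.sin(v[3])])
def mk(P,fix):
    def f(v):
        o,d=ax(np.r_[v,.2618] if fix else v); e=P-o; e=e-np.outer(e@d,d)
        return np.linalg.norm(e,axis=1)-.011
    return f
for nm,P in(('sc',T[0]),('top',T[1]),('both',np.vstack(T))):
    for fix in(True,False):
        r=least_squares(mk(P,fix),[P[:,0].mean(),.13,-1.5]+([] if fix else [.26]),loss='soft_l1',f_scale=.002)
        print(nm,fix,r.x.round(4),round(np.abs(r.fun).mean()*1e3,2))
    if nm=='both': pass
E
```

```text
A per row deg [-0.   -0.    3.97] mm 47.0
[-0.034, 0.0312, 0.0092] [-0.0318, 0.0335, 0.0092] [-0.0294, 0.0356, 0.0092] [-0.0268, 0.0375, 0.0092] [-0.0242, 0.0393, 0.0092] [-0.0214, 0.0409, 0.0092] [-0.0185, 0.0423, 0.0092] [-0.0155, 0.0434, 0.0092] [-0.0125, 0.0444, 0.0092] [-0.0094, 0.0452, 0.0092] [-0.0062, 0.0457, 0.0092] 
tub rim 1138 [[0.414, -0.455, 0.055], [0.576, -0.335, 0.068]]
tub rim 411 [[0.415, -0.456, 0.055], [0.573, -0.332, 0.069]]
scene 879 203 [0.57  0.275 0.142] [0.087 0.178 0.076]
top 973 290 [0.565 0.274 0.142] [0.057 0.168 0.051]
sc True [ 0.5789  0.1565 -1.437 ] 3.72
sc False [ 0.5778  0.1553 -1.3976  0.1995] 3.13
top True [ 0.5733  0.1579 -1.3353] 3.03
top False [ 0.573   0.155  -1.3527  0.2045] 2.48
both True [ 0.5748  0.158  -1.3489] 3.61
both False [ 0.5745  0.1554 -1.3604  0.2049] 3.08
```

>>> {"op": "carry_out", "data": {"commands": [{"dp": [-0.034,0.0312,0.009],"rotation": [0,0,3.97]},{"dp": [-0.0318,0.0335,0.009],"rotation": [0,0,3.97]},{"dp": [-0.0294,0.0356,0.009],"rotation": [0,0,3.97]},{"dp": [-0.0268,0.0375,0.009],"rotation": [0,0,3.97]},{"dp": [-0.0242,0.0393,0.009],"rotation": [0,0,3.97]},{"dp": [-0.0214,0.0409,0.009],"rotation": [0,0,3.97]},{"dp": [-0.0185,0.0423,0.009],"rotation": [0,0,3.97]},{"dp": [-0.0155,0.0434,0.009],"rotation": [0,0,3.97]}], "grip": 0.042, "force": 30}}

```text
t: 2.0
eef_pos: [0.4245, -0.2729, 0.1796]
ee_rot: [-3.141, 0.001, 3.013]
force: [1.3, -0.8, -0.4]
width: 0.0421
gripper_force: 0.0
```

>>> {"op": "carry_out", "data": {"commands": [{"dp": [-0.0125,0.0444,0.009],"rotation": [0,0,3.97]},{"dp": [-0.0094,0.0452,0.009],"rotation": [0,0,3.97]},{"dp": [-0.0062,0.0457,0.009],"rotation": [0,0,3.97]},{"dp": [0,0,0],"rotation": [0,0,0]}]}}

```text
t: 2.5
eef_pos: [0.4789, -0.1445, 0.1522]
ee_rot: [-3.142, -0.0, 2.81]
force: [-0.5, -0.2, -0.2]
width: 0.042
gripper_force: 0.0
```

Run:
```python
from plan import *
p,d=vision.grab_frame('scene'); np.savez('scene1.npz',p=p,d=d)
p2,d2=vision.grab_frame('top'); np.savez('top1.npz',p=p2,d=d2)
cv2.imwrite('pics/s1.png',np.hstack([cv2.resize(x,None,fx=3,fy=3,interpolation=2) for x in(p[190:320,160:300],p2[150:280,260:380])])[...,::-1])
s=readout.get_state(); print(s['t'],s['eef_pos'],s['ee_rot'],s['q'],s['width'],s['force'])
plan([.478,-.147,.0325],down(-.335+np.pi),4)
```

```text
2.6 [ 0.47807877 -0.14638378  0.15259068] [-3.14145598e+00 -1.34897168e-04  2.80921851e+00] [ 9.66262732e-02  1.62877379e-01 -5.04181423e-01  8.67686426e-05
 -9.03917052e-01 -1.99985041e+00] 0.041968569234205555 [ 0.73651537 -0.48624213  0.62224086]
per row deg [-0.   -0.    0.04] mm 30.0
[-0.0, -0.0001, 0.03] [-0.0, -0.0001, 0.03] [-0.0, -0.0001, 0.03] [-0.0, -0.0002, 0.03]
```

View pics/s1.png

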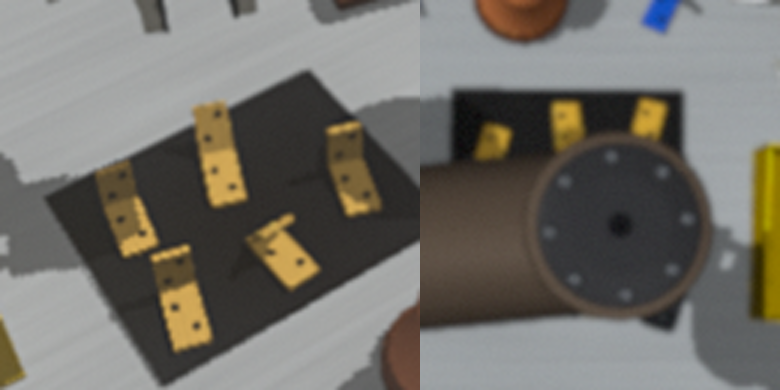

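The crop shows the fingers over the splayed bracket, centred at crop (195,10) above its leaf, and nothing has been disturbed. Descending.

>>> {"op": "carry_out", "data": {"commands": [{"dp": [0,0,0.035],"rotation": [0,0,0]},{"dp": [0,0,0.035],"rotation": [0,0,0]},{"dp": [0,0,0.03],"rotation": [0,0,0]},{"dp": [0,0,0.019],"rotation": [0,0,0]},{"dp": [0,0,0],"rotation": [0,0,0]},{"dp": [0,0,0],"rotation": [0,0,0]}]}}

```text
t: 3.35
eef_pos: [0.4784, -0.1474, 0.0344]
ee_rot: [3.141, 0.001, 2.807]
force: [0.7, 0.6, 0.3]
width: 0.0423
gripper_force: 0.0
```

>>> {"op": "carry_out", "data": {"commands": [{"dp": [0,0,0],"rotation": [0,0,0]},{"dp": [0,0,0],"rotation": [0,0,0]},{"dp": [0,0,0],"rotation": [0,0,0]},{"dp": [0,0,0],"rotation": [0,0,0]}], "grip": 0.005, "force": 30}}

```text
t: 3.85
eef_pos: [0.4783, -0.1467, 0.0341]
ee_rot: [3.141, 0.001, 2.808]
force: [-0.9, 0.7, 6.6]
width: 0.0236
gripper_force: 30.0
```

>>> {"op": "carry_out", "data": {"commands": [{"dp": [0,0,-0.03],"rotation": [0,0,0]},{"dp": [0,0,-0.04],"rotation": [0,0,0]},{"dp": [0,0,-0.04],"rotation": [0,0,0]},{"dp": [0,0,-0.03],"rotation": [0,0,0]},{"dp": [0,0,0],"rotation": [0,0,0]}]}}

```text
t: 4.47
eef_pos: [0.4793, -0.1467, 0.1759]
ee_rot: [3.14, 0.004, 2.807]
force: [-0.1, -1.0, -1.2]
width: 0.0234
gripper_force: 30.0
```

Run:
```python
from plan import *
s=readout.get_state(); print(s['t'],s['eef_pos'],s['ee_rot'],s['q'],s['width'],s['gripper_force'])
p=[.524,-.410,.16]
plan(p,down(np.pi),8)
```

```text
4.475 [ 0.47926057 -0.14670403  0.17590823] [3.13986242 0.00443896 2.80749965] [ 9.58510463e-02  1.36014747e-01 -4.74960866e-01  3.39902098e-04
 -9.55064581e-01 -2.00093219e+00] 0.023411175784523317 29.98307168483734
per row deg [ 0.01  0.03 -2.39] mm 33.4
[-0.0161, -0.0293, 0.002] [-0.0148, -0.0299, 0.002] [-0.0136, -0.0305, 0.002] [-0.0123, -0.031, 0.002] [-0.011, -0.0315, 0.002] [-0.0097, -0.032, 0.002] [-0.0083, -0.0323, 0.002] [-0.007, -0.0327, 0.002]
```

Run:
```python
from plan import *
plan([.469,-.408,.15],down(np.pi),7)
```

```text
per row deg [ 0.01  0.04 -2.73] mm 37.5
[-0.0108, -0.0358, 0.0037] [-0.0091, -0.0362, 0.0037] [-0.0074, -0.0366, 0.0037] [-0.0056, -0.0369, 0.0037] [-0.0039, -0.0372, 0.0037] [-0.0021, -0.0373, 0.0037] [-0.0003, -0.0374, 0.0037]
```

>>> {"op": "carry_out", "data": {"commands": [{"dp": [-0.0108,-0.0358,0.0037],"rotation": [0,0,-2.73]},{"dp": [-0.0091,-0.0362,0.0037],"rotation": [0,0,-2.73]},{"dp": [-0.0074,-0.0366,0.0037],"rotation": [0,0,-2.73]},{"dp": [-0.0056,-0.0369,0.0037],"rotation": [0,0,-2.73]},{"dp": [-0.0039,-0.0372,0.0037],"rotation": [0,0,-2.73]},{"dp": [-0.0021,-0.0373,0.0037],"rotation": [0,0,-2.73]},{"dp": [-0.0003,-0.0374,0.0037],"rotation": [0,0,-2.73]},{"dp": [0,0,0.03],"rotation": [0,0,0]}]}}

```text
t: 5.48
eef_pos: [0.4677, -0.4107, 0.1172]
ee_rot: [-3.14, 0.002, 3.139]
force: [0.7, 0.6, -2.1]
width: 0.0237
gripper_force: 30.0
```

>>> {"op": "carry_out", "data": {"commands": [{"dp": [0,0,0.04],"rotation": [0,0,0]},{"dp": [0,0,0.035],"rotation": [0,0,0]},{"dp": [0,0,0],"rotation": [0,0,0]}]}}

```text
t: 5.85
eef_pos: [0.4648, -0.4068, 0.0388]
ee_rot: [3.138, -0.007, 3.14]
force: [-0.5, 0.9, -0.8]
width: 0.0237
gripper_force: 30.0
```

>>> {"op": "carry_out", "data": {"commands": [{"dp": [0,0,0],"rotation": [0,0,0]},{"dp": [0,0,0],"rotation": [0,0,0]},{"dp": [0,0,0],"rotation": [0,0,0]},{"dp": [0,0,-0.03],"rotation": [0,0,0]},{"dp": [0,0,-0.05],"rotation": [0,0,0]},{"dp": [0,0,-0.04],"rotation": [0,0,0]}], "grip": 0.042}}

```text
t: 6.6
eef_pos: [0.4678, -0.4084, 0.1655]
ee_rot: [-3.14, 0.002, 3.141]
force: [0.6, -0.5, 0.3]
width: 0.0418
gripper_force: 0.0
```

Run:
```python
from plan import *
s=readout.get_state(); print(s['t'],s['eef_pos'],s['ee_rot'],s['q'],s['width'],s['gripper_force'])
plan([.5814,-.1605,.15],down(np.pi+.03),8)
plan([.5814,-.1605,.15],down(np.pi+.03),8)
```

```text
6.6 [ 0.46777566 -0.40836235  0.16547202] [-3.14041388e+00  1.91932517e-03  3.14095874e+00] [-4.03471692e-01  3.35809848e-01 -2.29521539e-01  3.93709826e-04
 -1.00323717e+00 -1.16817096e+00] 0.04178616562592662 0.0
per row deg [-0.01  0.01 -0.22] mm 34.1
[-0.0142, 0.031, 0.0019] [-0.0143, 0.0309, 0.0019] [-0.0144, 0.0309, 0.0019] [-0.0145, 0.0308, 0.0019] [-0.0147, 0.0308, 0.0019] [-0.0148, 0.0307, 0.0019] [-0.0149, 0.0307, 0.0019] [-0.015, 0.0306, 0.0019] 
per row deg [-0.01  0.01 -0.22] mm 34.1
[-0.0142, 0.031, 0.0019] [-0.0143, 0.0309, 0.0019] [-0.0144, 0.0309, 0.0019] [-0.0145, 0.0308, 0.0019] [-0.0147, 0.0308, 0.0019] [-0.0148, 0.0307, 0.0019] [-0.0149, 0.0307, 0.0019] [-0.015, 0.0306, 0.0019]
```

>>> {"op": "carry_out", "data": {"commands": [{"dp": [-0.0142,0.031,0.002],"rotation": [0,0,-0.22]},{"dp": [-0.0143,0.0309,0.002],"rotation": [0,0,-0.22]},{"dp": [-0.0144,0.0309,0.002],"rotation": [0,0,-0.22]},{"dp": [-0.0145,0.0308,0.002],"rotation": [0,0,-0.22]},{"dp": [-0.0147,0.0308,0.002],"rotation": [0,0,-0.22]},{"dp": [-0.0148,0.0307,0.002],"rotation": [0,0,-0.22]},{"dp": [-0.0149,0.0307,0.002],"rotation": [0,0,-0.22]},{"dp": [-0.015,0.0306,0.002],"rotation": [0,0,-0.22]}], "grip": 0.04}}

```text
t: 7.6
eef_pos: [0.5817, -0.1592, 0.1476]
ee_rot: [-3.142, 0.002, -3.112]
force: [0.2, 0.5, 1.1]
width: 0.0397
gripper_force: 0.0
```

>>> {"op": "carry_out", "data": {"commands": [{"dp": [0,0,0.02],"rotation": [0,0,0]},{"dp": [0,0,0],"rotation": [0,0,0]},{"dp": [0,0,0],"rotation": [0,0,0]}]}}

```text
t: 7.98
eef_pos: [0.5814, -0.1606, 0.1276]
ee_rot: [-3.141, 0.001, -3.112]
force: [-0.5, -1.1, 0.5]
width: 0.0401
gripper_force: 0.0
```

Run:
```python
from plan import *
p,d=vision.grab_frame('scene'); cv2.imwrite('pics/s2.png',cv2.resize(p[170:360,60:320],None,fx=3,fy=3,interpolation=2)[...,::-1])
plan([.5814,-.1605,.034],down(np.pi+.03),4)
```

```text
per row deg [-0.    0.02 -0.01] mm 23.4
[0.0, 0.0001, 0.0234] [0.0, 0.0001, 0.0234] [0.0, 0.0001, 0.0234] [0.0, 0.0001, 0.0234]
```

View pics/s2.png

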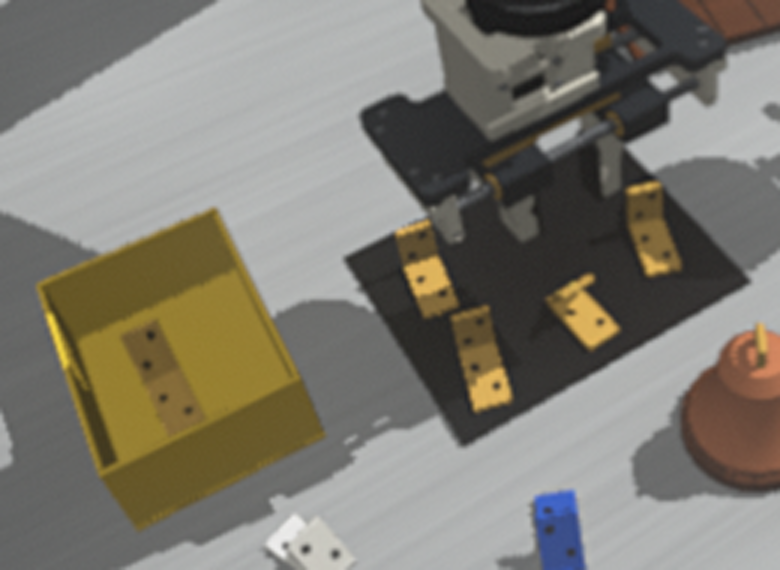

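The splayed bracket lies in the tub at crop (165,375). The hand is above the folded one at (585,310), so I'll take it.

>>> {"op": "carry_out", "data": {"commands": [{"dp": [0,0,0.03],"rotation": [0,0,0]},{"dp": [0,0,0.03],"rotation": [0,0,0]},{"dp": [0,0,0.02],"rotation": [0,0,0]},{"dp": [0,0,0.013],"rotation": [0,0,0]},{"dp": [0,0,0],"rotation": [0,0,0]},{"dp": [0,0,0],"rotation": [0,0,0]}]}}

```text
t: 8.78
eef_pos: [0.5818, -0.1604, 0.0346]
ee_rot: [-3.141, 0.001, -3.112]
force: [0.5, 0.5, -0.1]
width: 0.0398
gripper_force: 0.0
```

>>> {"op": "carry_out", "data": {"commands": [{"dp": [0,0,0],"rotation": [0,0,0]},{"dp": [0,0,0],"rotation": [0,0,0]},{"dp": [0,0,0],"rotation": [0,0,0]},{"dp": [0,0,0],"rotation": [0,0,0]}], "grip": 0.005}}

```text
t: 9.28
eef_pos: [0.5814, -0.1603, 0.0342]
ee_rot: [-3.141, 0.001, -3.111]
force: [-1.8, 1.2, 5.2]
width: 0.0234
gripper_force: 30.2
```

>>> {"op": "carry_out", "data": {"commands": [{"dp": [0,0,-0.03],"rotation": [0,0,0]},{"dp": [0,0,-0.04],"rotation": [0,0,0]},{"dp": [0,0,-0.04],"rotation": [0,0,0]},{"dp": [0,0,-0.03],"rotation": [0,0,0]},{"dp": [0,0,0],"rotation": [0,0,0]}]}}

```text
t: 9.9
eef_pos: [0.5825, -0.1603, 0.1763]
ee_rot: [-3.141, 0.005, -3.111]
force: [0.2, 0.1, -1.0]
width: 0.0234
gripper_force: 30.1
```

Run:
```python
from plan import *
s=readout.get_state(); print(s['t'],s['width'],s['gripper_force'])
plan([.500,-.386,.15],down(np.pi),7)
```

```text
9.9 0.023448309279227784 30.104872207157314
per row deg [-0.    0.04  0.25] mm 34.5
[0.0128, -0.0319, 0.0037] [0.0126, -0.0319, 0.0037] [0.0125, -0.032, 0.0037] [0.0123, -0.032, 0.0037] [0.0122, -0.0321, 0.0037] [0.0121, -0.0321, 0.0037] [0.0119, -0.0322, 0.0037]
```

>>> {"op": "carry_out", "data": {"commands": [{"dp": [0.0128,-0.0319,0.0037],"rotation": [0,0,0.25]},{"dp": [0.0126,-0.0319,0.0037],"rotation": [0,0,0.25]},{"dp": [0.0125,-0.032,0.0037],"rotation": [0,0,0.25]},{"dp": [0.0123,-0.032,0.0037],"rotation": [0,0,0.25]},{"dp": [0.0122,-0.0321,0.0037],"rotation": [0,0,0.25]},{"dp": [0.0121,-0.0321,0.0037],"rotation": [0,0,0.25]},{"dp": [0.0119,-0.0322,0.0037],"rotation": [0,0,0.25]},{"dp": [0,0,0.03],"rotation": [0,0,0]}]}}

```text
t: 10.9
eef_pos: [0.4981, -0.3882, 0.1176]
ee_rot: [-3.141, 0.002, 3.138]
force: [0.9, -0.1, -1.9]
width: 0.0236
gripper_force: 30.1
```

>>> {"op": "carry_out", "data": {"commands": [{"dp": [0,0,0.035],"rotation": [0,0,0]},{"dp": [0,0,0.024],"rotation": [0,0,0]},{"dp": [0,0,0],"rotation": [0,0,0]},{"dp": [0,0,0],"rotation": [0,0,0]}]}}

```text
t: 11.4
eef_pos: [0.4987, -0.386, 0.0591]
ee_rot: [-3.141, -0.0, 3.141]
force: [0.2, -0.0, -0.5]
width: 0.0234
gripper_force: 30.1
```

>>> {"op": "carry_out", "data": {"commands": [{"dp": [0,0,0],"rotation": [0,0,0]},{"dp": [0,0,0],"rotation": [0,0,0]},{"dp": [0,0,0],"rotation": [0,0,0]},{"dp": [0,0,-0.03],"rotation": [0,0,0]},{"dp": [0,0,-0.05],"rotation": [0,0,0]},{"dp": [0,0,-0.06],"rotation": [0,0,0]},{"dp": [0,0,-0.06],"rotation": [0,0,0]},{"dp": [0,0,-0.06],"rotation": [0,0,0]}], "grip": 0.042}}

```text
t: 12.4
eef_pos: [0.4981, -0.3857, 0.3213]
ee_rot: [-3.141, 0.001, 3.141]
force: [1.7, -0.7, -0.1]
width: 0.042
gripper_force: 0.0
```

Run:
```python
from plan import *
s=readout.get_state(); print(s['t'],s['eef_pos'],s['q'],s['width'])
for n in('scene','top'):
    p,d=vision.grab_frame(n); np.savez(n+'3.npz',p=p,d=d)
p=np.load('scene3.npz')['p']
cv2.imwrite('pics/s3.png',np.vstack([cv2.resize(p[220:350,60:320],None,fx=2.5,fy=2.5,interpolation=2),cv2.resize(p[115:215,250:510],None,fx=2.5,fy=2.5,interpolation=2)])[...,::-1])
# axis-aligned magnifier analysis with all clouds
pts=[];col=[]
for k in('scene0','top0','scene3','top3'):
    z=np.load(k+'.npz'); c=cloud(k[:-1],z['d']); 
    m=(z['d']>0)&(c[...,2]>.1)&(c[...,2]<.2)&(c[...,0]>.5)&(c[...,0]<.67)&(c[...,1]>.13)&(c[...,1]<.36)
    q=c[m]; print(k,len(q)); pts.append(np.c_[q,z['p'][m].mean(1)])
P=np.vstack(pts); np.save('mag.npy',P)
for y in np.arange(.13,.36,.01):
    for lab,Q in(('sc',np.vstack(pts[::2])),('top',np.vstack(pts[1::2]))):
        s=Q[(Q[:,1]>y)&(Q[:,1]<y+.01)]
        if len(s)>5:
            t=s[s[:,2]>np.percentile(s[:,2],60)]
            print(lab,round(y,2),len(s),'x',np.percentile(s[:,0],[2,50,98]).round(3),'z',np.percentile(s[:,2],[5,50,98]).round(3),'topx',np.median(t[:,0]).round(3))
```

```text
12.4 [ 0.49809675 -0.38569521  0.32131298] [-3.49533128e-01  2.49878605e-01  1.61793792e-02 -1.32547285e-05
 -1.33625156e+00 -1.22187549e+00] 0.041983567262920345
scene0 1267
top0 1340
scene3 1273
top3 1342
sc 0.13 287 x [0.546 0.58  0.622] z [0.163 0.165 0.173] topx 0.559
top 0.13 265 x [0.543 0.582 0.62 ] z [0.161 0.165 0.173] topx 0.582
sc 0.14 251 x [0.556 0.582 0.609] z [0.164 0.169 0.174] topx 0.584
top 0.14 178 x [0.555 0.581 0.608] z [0.161 0.169 0.175] topx 0.583
sc 0.15 125 x [0.563 0.613 0.619] z [0.16  0.168 0.175] topx 0.612
top 0.15 91 x [0.559 0.579 0.615] z [0.16  0.169 0.175] topx 0.608
sc 0.16 132 x [0.563 0.583 0.617] z [0.162 0.169 0.173] topx 0.58
top 0.16 127 x [0.561 0.579 0.612] z [0.162 0.169 0.174] topx 0.578
sc 0.17 70 x [0.568 0.583 0.612] z [0.158 0.169 0.171] topx 0.58
top 0.17 84 x [0.564 0.579 0.609] z [0.159 0.168 0.171] topx 0.579
sc 0.18 89 x [0.521 0.58  0.609] z [0.153 0.162 0.168] topx 0.601
top 0.18 97 x [0.52  0.574 0.604] z [0.153 0.163 0.169] topx 0.574
sc 0.19 244 x [0.521 0.55  0.604] z [0.151 0.158 0.165] topx 0.57
top 0.19 247 x [0.516 0.
[... 1472 characters left out ...]
] z [0.127 0.133 0.138] topx 0.556
sc 0.31 48 x [0.555 0.565 0.569] z [0.12  0.131 0.135] topx 0.559
top 0.31 66 x [0.545 0.554 0.565] z [0.122 0.13  0.136] topx 0.556
sc 0.32 45 x [0.551 0.565 0.568] z [0.118 0.129 0.132] topx 0.559
top 0.32 54 x [0.543 0.552 0.563] z [0.119 0.127 0.132] topx 0.555
sc 0.33 40 x [0.554 0.564 0.567] z [0.116 0.126 0.13 ] topx 0.558
top 0.33 67 x [0.543 0.552 0.563] z [0.117 0.124 0.13 ] topx 0.555
sc 0.34 70 x [0.536 0.563 0.593] z [0.106 0.119 0.128] topx 0.557
top 0.34 91 x [0.531 0.545 0.564] z [0.103 0.121 0.126] topx 0.55
sc 0.35 268 x [0.533 0.57  0.6  ] z [0.104 0.118 0.129] topx 0.557
top 0.35 227 x [0.525 0.563 0.598] z [0.105 0.119 0.129] topx 0.555
```

View pics/s3.png

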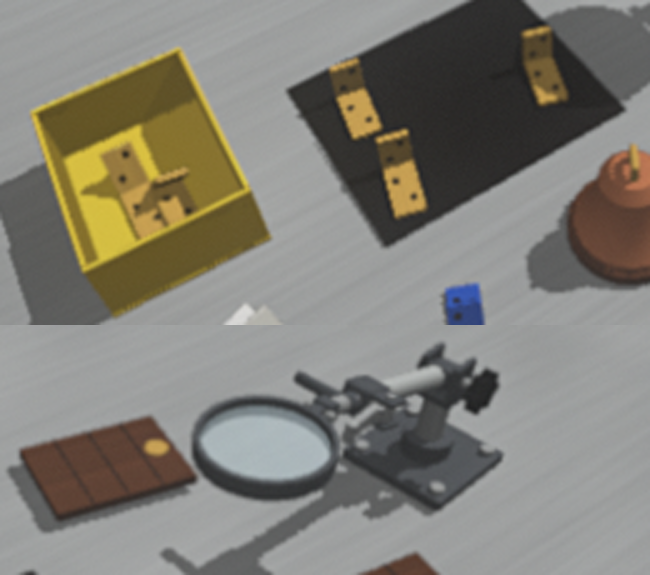

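Both bent brackets are in the tub (crop (130,190) and (170,195)), and the three square ones are untouched on the mat. The magnifier is also unchanged. Next I'll fit the tube axis, bar and lever precisely.

Run:
```python
from h import *
from scipy.optimize import least_squares
TH=np.radians(15)
res={}
for cams in(['scene0','scene3'],['top0','top3'],['scene0','scene3','top0','top3']):
    P=[]
    for k in cams:
        z=np.load(k+'.npz'); c=cloud(k[:-1],z['d'])
        m=(z['d']>0)&(c[...,2]>.1)&(c[...,2]<.2)&(c[...,0]>.5)&(c[...,0]<.67)&(c[...,1]>.13)&(c[...,1]<.36)
        P.append(c[m])
    P=np.vstack(P)
    T=P[(P[:,1]>.252)&(P[:,1]<.335)&(P[:,0]>.54)&(P[:,0]<.58)]
    def f(v):
        d=np.array([np.cos(v[2])*np.cos(TH),np.sin(v[2])*np.cos(TH),np.sin(TH)])
        e=T-[v[0],.29,v[1]]; e=e-np.outer(e@d,d); return np.linalg.norm(e,axis=1)-.011
    r=least_squares(f,[.558,.13,-1.4],loss='soft_l1',f_scale=.001); v=r.x
    ex=np.array([np.cos(v[2])*np.cos(TH),np.sin(v[2])*np.cos(TH),np.sin(TH)])
    ey=np.cross([0,0,1],ex); ey/=np.linalg.norm(ey); ez=np.cross(ex,ey)
    L=(P-[v[0],.29,v[1]])@np.c_[ex,ey,ez]
    print(cams,v.round(4),'mean|r|mm',1e3*np.abs(r.fun).mean().round(5),'ey',ey.round(3))
    B=L[(L[:,1]<-.020)&(L[:,1]>-.053)&(L[:,0]>.05)&(L[:,0]<.14)&(np.abs(L[:,2])<.02)]
    rb=least_squares(lambda w:np.hypot(B[:,0]-w[0],B[:,2]-w[1])-.006,[np.median(B[:,0]),0],loss='soft_l1',f_scale=.001)
    print(' bar',len(B),rb.x.round(4),'y end',np.percentile(L[(np.abs(L[:,0]-rb.x[0])<.008),1],1).round(4))
    bx=rb.x[0]
    # lever: points with y>20mm beyond mouth
    V=L[(L[:,1]>.022)&(L[:,1]<.06)&(L[:,0]>bx-.002)&(L[:,0]<bx+.05)&(np.abs(L[:,2])<.02)]
    a=np.polyfit(V[:,0],V[:,1],1); print(' lever n',len(V),'angle',np.arctan(a[0]).round(3),'y at bx-18+42',np.polyval(a,bx+.024).round(4),'x max',V[:,0].max().round(4)-bx,'z',np.percentile(V[:,2],[5,50,95]).round(4))
    G=L[(np.abs(L[:,1])<.006)&(L[:,0]>bx+.004)&(L[:,0]<bx+.035)]
    print(' leg y',np.percentile(G[:,1],[5,95]).round(4),'z top',np.percentile(G[:,2],90).round(4))
    K=L[(np.abs(L[:,1])<.012)&(L[:,2]>.012)&(L[:,2]<.022)]; print(' collar x range rel bar',(np.percentile(K[:,0],[3,97])-bx).round(4), 'highest pts of all',np.percentile(L[(L[:,0]>bx-.1)&(L[:,0]<bx+.03)][:,2],[95,99.5]).round(4))
    for xx in(-.05,-.04,-.03,-.02,-.01):
        H=L[np.abs(L[:,0]-bx-xx)<.005]; print('  ',xx,np.percentile(H[:,1],[1,99]).round(3),end='')
    bw=np.array([v[0],.29,v[1]])+ex*bx; print('\n bar-on-axis world',bw.round(4),'mouth',(bw-.01*ex).round(4))
```

```text
['scene0', 'scene3'] [ 0.56    0.1298 -1.4692] mean|r|mm 0.57 ey [ 0.995  0.101 -0.   ]
 bar 137 [ 0.0933 -0.0007] y end -0.0506
 lever n 144 angle 0.248 y at bx-18+42 0.0356 x max 0.04961483611192652 z [-0.0054  0.0063  0.0083]
 leg y [-0.0036  0.0055] z top 0.0088
 collar x range rel bar [-0.1569 -0.0108] highest pts of all [0.0146 0.0158]
   -0.05 [-0.003  0.003]   -0.04 [-0.008  0.036]   -0.03 [-0.01   0.037]   -0.02 [-0.01   0.037]   -0.01 [-0.011  0.036]
 bar-on-axis world [0.5692 0.2004 0.1539] mouth [0.5682 0.21   0.1513]
['top0', 'top3'] [ 0.5586  0.128  -1.449 ] mean|r|mm 1.17 ey [ 0.993  0.122 -0.   ]
 bar 131 [ 0.093  -0.0002] y end -0.0543
 lever n 166 angle 0.205 y at bx-18+42 0.0283 x max 0.049660950697153206 z [-0.0041  0.0068  0.0105]
 leg y [-0.0053  0.0053] z top 0.0102
 collar x range rel bar [-0.1547 -0.01  ] highest pts of all [0.0162 0.0179]
   -0.05 [-0.01   0.008]   -0.04 [-0.015  0.033]   -0.03 [-0.015  0.034]   -0.02 [-0.015  0.033]   -0.01 [-0.015  0.032]
 bar-on-axis world [0.5696 0.2008 0.1521] mouth [0.5684 0.2104 0.1495]
['scene0', 'scene3', 'top0', 'top3'] [ 0.5596  0.1289 -1.4633] mean|r|mm 1.1900000000000002 ey [ 0.994  0.107 -0.   ]
 bar 267 [ 0.0933 -0.0005] y end -0.0537
 lever n 319 angle 0.227 y at bx-18+42 0.0319 x max 0.04995091081234722 z [-0.005   0.0062  0.0093]
 leg y [-0.0052  0.0053] z top 0.0095
 collar x range rel bar [-0.1566 -0.0105] highest pts of all [0.0154 0.0168]
   -0.05 [-0.01   0.008]   -0.04 [-0.015  0.036]   -0.03 [-0.015  0.036]   -0.02 [-0.015  0.036]   -0.01 [-0.015  0.036]
 bar-on-axis world [0.5693 0.2004 0.1531] mouth [0.5683 0.21   0.1505]
```

```bash
cat > mag.py <<'E'
from plan import *
y,t=-1.463,np.radians(15)
M=np.array([.5683,.210,.1505])
ex=np.array([np.cos(y)*np.cos(t),np.sin(y)*np.cos(t),np.sin(t)]); ey=np.array([-np.sin(y),np.cos(y),0]); ez=np.cross(ex,ey)
RT=Ro.from_matrix(np.c_[ex,-ey,-ez])
A=np.c_[ex,ey,ez]
def tcp(x,yy,z): return M+A@[x,yy,z+.006]   # grasp point in collar frame -> TCP
def now():
    s=readout.get_state(); R=Ro.from_euler('xyz',s['ee_rot'])
    g=(s['eef_pos']+R.apply([0,0,.006])-M)@A
    print('t',s['t'],'grasp mm',(1e3*g).round(2),'roterr',np.degrees((R.inv()*RT).as_rotvec()).round(2),'F(collar)',(s['force']@A).round(1),'w',round(s['width'],4),'gf',s['gripper_force'].__round__(1),'q',np.round(s['q'],2))
E
python3 - <<'E'
from mag import *
now()
plan(tcp(-.013,.0075,.110),RT,15)
E
```

```text
t 12.5 grasp mm [ 611.18 -131.68   13.28] roterr [ 11.76  11.44 -95.69] F(collar) [0.5 0.7 0.4] w 0.0417 gf 0.0 q [-0.35  0.25  0.02  0.   -1.34 -1.22]
per row deg [ 0.78  0.76 -6.38] mm 43.2
[-0.0047, 0.0427, 0.0043] [-0.0094, 0.042, 0.0036] [-0.0141, 0.0408, 0.0029] [-0.0186, 0.039, 0.0022] [-0.0228, 0.0367, 0.0014] [-0.0268, 0.0339, 0.0005] [-0.0304, 0.0308, -0.0003] [-0.0336, 0.0272, -0.0011] [-0.0364, 0.0233, -0.0019] [-0.0387, 0.019, -0.0027] [-0.0405, 0.0146, -0.0035] [-0.0419, 0.0099, -0.0042] [-0.0426, 0.0052, -0.0048] [-0.0429, 0.0003, -0.0055] [-0.0426, -0.0045, -0.006]
```

>>> {"op": "carry_out", "data": {"commands": [{"dp": [-0.0047,0.0427,0.0043],"rotation": [0.78,0.76,-6.38]},{"dp": [-0.0094,0.042,0.0036],"rotation": [0.78,0.76,-6.38]},{"dp": [-0.0141,0.0408,0.0029],"rotation": [0.78,0.76,-6.38]},{"dp": [-0.0186,0.039,0.0022],"rotation": [0.78,0.76,-6.38]},{"dp": [-0.0228,0.0367,0.0014],"rotation": [0.78,0.76,-6.38]},{"dp": [-0.0268,0.0339,0.0005],"rotation": [0.78,0.76,-6.38]},{"dp": [-0.0304,0.0308,-0.0003],"rotation": [0.78,0.76,-6.38]},{"dp": [-0.0336,0.0272,-0.0011],"rotation": [0.78,0.76,-6.38]}], "grip": 0.075}}

```text
t: 13.5
eef_pos: [0.536, -0.0424, 0.2845]
ee_rot: [-3.09, -0.138, -2.25]
force: [0.9, 0.5, 0.2]
width: 0.0749
gripper_force: 0.0
```

>>> {"op": "carry_out", "data": {"commands": [{"dp": [-0.0364,0.0233,-0.0019],"rotation": [0.78,0.76,-6.38]},{"dp": [-0.0387,0.019,-0.0027],"rotation": [0.78,0.76,-6.38]},{"dp": [-0.0405,0.0146,-0.0035],"rotation": [0.78,0.76,-6.38]},{"dp": [-0.0419,0.0099,-0.0042],"rotation": [0.78,0.76,-6.38]},{"dp": [-0.0426,0.0052,-0.0048],"rotation": [0.78,0.76,-6.38]},{"dp": [-0.0429,0.0003,-0.0055],"rotation": [0.78,0.76,-6.38]},{"dp": [-0.0426,-0.0045,-0.006],"rotation": [0.78,0.76,-6.38]},{"dp": [0,0,0],"rotation": [0,0,0]}]}}

```text
t: 14.5
eef_pos: [0.5687, 0.2583, 0.2532]
ee_rot: [3.13, -0.253, -1.456]
force: [-0.7, -1.8, 0.3]
width: 0.0749
gripper_force: 0.0
```

Run:
```python
from mag import *
p,d=vision.grab_frame('scene'); cv2.imwrite('pics/s4.png',cv2.resize(p[40:220,290:490],None,fx=3,fy=3,interpolation=2)[...,::-1])
now(); plan(tcp(-.013,.0075,.0),RT,4)
```

```text
t 14.55 grasp mm [-18.31   5.25 105.6 ] roterr [0.61 0.48 0.25] F(collar) [-0.1 -0.   0.4] w 0.0751 gf 0.0 q [ 0.84  0.34 -0.11  0.19 -1.3  -0.8 ]
per row deg [0.15 0.12 0.06] mm 26.4
[0.0015, -0.0008, 0.0264] [0.0015, -0.0008, 0.0264] [0.0014, -0.0007, 0.0264] [0.0014, -0.0006, 0.0264]
```

View pics/s4.png

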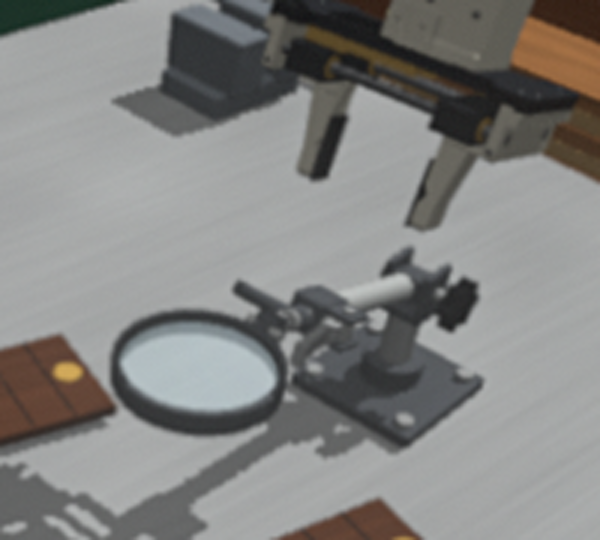

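The hand is above the collar with fingers at crop (315,150) and (430,200), straddling it with the lever and bar untouched. I'll correct 5 mm and then descend.

>>> {"op": "carry_out", "data": {"commands": [{"dp": [0.005,-0.002,0.025],"rotation": [0.6,0.5,0.25]},{"dp": [0,0,0.02],"rotation": [0,0,0]},{"dp": [0,0,0],"rotation": [0,0,0]},{"dp": [0,0,0],"rotation": [0,0,0]}]}}

```text
t: 15.05
eef_pos: [0.5729, 0.2394, 0.2133]
ee_rot: [-3.139, -0.261, -1.466]
force: [-0.0, 0.0, -0.1]
width: 0.075
gripper_force: 0.0
```

Run:
```python
from mag import *
now(); plan(tcp(-.013,.0075,.0),RT,3)
```

```text
t 15.05 grasp mm [-11.48   7.74  62.14] roterr [-0.08  0.06 -0.18] F(collar) [-0.  -0.  -0.1] w 0.075 gf 0.0 q [ 0.82  0.35 -0.2   0.21 -1.2  -0.81]
per row deg [-0.03  0.02 -0.06] mm 20.7
[-0.0005, 0.0001, 0.0207] [-0.0005, 0.0001, 0.0207] [-0.0005, 0.0001, 0.0207]
```

>>> {"op": "carry_out", "data": {"commands": [{"dp": [-0.002,0,0.02],"rotation": [0,0,0]},{"dp": [0,0,0.02],"rotation": [0,0,0]},{"dp": [0,0,0.012],"rotation": [0,0,0]},{"dp": [0,0,0.01],"rotation": [0,0,0]},{"dp": [0,0,0],"rotation": [0,0,0]},{"dp": [0,0,0],"rotation": [0,0,0]}]}}

```text
t: 15.8
eef_pos: [0.5743, 0.2259, 0.1524]
ee_rot: [-3.14, -0.261, -1.465]
force: [-0.3, -0.6, -0.1]
width: 0.0749
gripper_force: 0.0
```

Run:
```python
from mag import *
now()
```

```text
t 15.8 grasp mm [-14.14   7.7   -0.29] roterr [-0.06  0.05 -0.12] F(collar) [ 0.5 -0.4 -0.3] w 0.0749 gf 0.0 q [ 0.8   0.4  -0.29  0.23 -1.06 -0.83]
```

>>> {"op": "carry_out", "data": {"commands": [{"dp": [0.004,0,0],"rotation": [0,0,0]},{"dp": [0.002,0,0],"rotation": [0,0,0]},{"dp": [0.002,0,0],"rotation": [0,0,0]},{"dp": [0.004,0,0],"rotation": [0,0,0]},{"dp": [0.006,0,0],"rotation": [0,0,0]},{"dp": [0.006,0,0],"rotation": [0,0,0]},{"dp": [0.006,0,0],"rotation": [0,0,0]},{"dp": [0.006,0,0],"rotation": [0,0,0]}]}}

```text
t: 16.8
eef_pos: [0.5778, 0.1906, 0.1612]
ee_rot: [-3.141, -0.261, -1.465]
force: [1.1, 1.6, 0.0]
width: 0.075
gripper_force: 0.8
```

>>> {"op": "carry_out", "data": {"commands": [{"dp": [0.005,0,0],"rotation": [0,0,0]},{"dp": [0.003,0,0],"rotation": [0,0,0]},{"dp": [0.002,0,0],"rotation": [0,0,0]},{"dp": [0,0,0],"rotation": [0,0,0]},{"dp": [0,0,0],"rotation": [0,0,0]}]}}

```text
t: 17.42
eef_pos: [0.5785, 0.1813, 0.1635]
ee_rot: [-3.141, -0.262, -1.465]
force: [-0.6, 0.6, 0.5]
width: 0.0752
gripper_force: 0.4
```

```bash
cat > lens.py <<'E'
from mag import *
from scipy.optimize import least_squares
def lensx(n,k):
    """lens-ring outline centre in axis x, matched through ring-rim points in the cloud"""
    z=np.load(k+'.npz'); c=cloud(n,z['d']); L=(c-M)@A
    m=(z['d']>0)&(c[...,2]>.14)&(c[...,2]<.19)&(np.abs(L[...,1])<.065)&(L[...,0]>.05)&(L[...,0]<.26)
    q=c[m]; d=q[:,:2]; h=np.array([np.cos(y),np.sin(y)])
    al=(d-M[:2])@h; la=(d-M[:2])@[-h[1],h[0]]
    u=al; far=u[np.abs(la)<.02]; 
    f=lambda v: np.hypot(al-v[0],la-v[1])-.058
    s=np.hypot(al-np.median(al),la)>.045
    al,la=al[s],la[s]
    r=least_squares(lambda v:np.hypot(al-v[0],la-v[1])-.054,[np.median(u),0],loss='soft_l1',f_scale=.003)
    return r.x[0]/np.cos(t),r.x[1],np.percentile(far,98)/np.cos(t),len(q)
if __name__=='__main__':
    import sys; k=sys.argv[1]
    for n in('scene','top'):
        p,d=vision.grab_frame(n); np.savez(n+k+'.npz',p=p,d=d)
        a,b=lensx(n,n+'3'),lensx(n,n+k); print(n,np.round(a,4),np.round(b,4),'shift',np.round(1e3*(b[0]-a[0]),2),np.round(1e3*(b[2]-a[2]),2))
    now()
E
python3 lens.py 5
```

```text
scene [1.235e-01 4.200e-03 1.810e-01 2.098e+03] [1.598e-01 4.900e-03 2.189e-01 2.429e+03] shift 36.26 37.89
top [1.204e-01 2.000e-04 1.797e-01 1.835e+03] [ 1.516e-01 -3.000e-04  2.178e-01  2.033e+03] shift 31.23 38.12
t 17.525 grasp mm [31.94  7.05 -1.04] roterr [ 0.    0.01 -0.11] F(collar) [-1.  -0.1  1.3] w 0.075 gf 0.4 q [ 0.75  0.36 -0.32  0.24 -1.06 -0.78]
```

```bash
cat > reg.py <<'E'
from mag import *
def reg(n,k):
    a=np.load(n+'3.npz'); b=np.load(n+k+'.npz'); c=cloud(n,a['d']); L=(c-M)@A
    ctr=M+A@[.117+0,0,0]; 
    m=(a['d']>0)&(c[...,2]>.145)&(c[...,2]<.195)&(np.abs(L[...,1])<.075)&(L[...,0]>.075)&(L[...,0]<.2)
    g=a['p'].mean(-1); m&=(g<115)
    m=cv2.erode(m.astype(np.uint8),np.ones((1,1)))>0
    X=c[m]; db=cv2.medianBlur(b['d'],3); gb=cv2.GaussianBlur(b['p'].mean(-1).astype(np.float32),(0,0),1)
    ga=cv2.GaussianBlur(g.astype(np.float32),(0,0),1)[m]
    S=np.arange(.030,.050,.0005); E=[]
    for s in S:
        uv=proj(n,X+s*ex).astype(np.float32)
        E.append(np.minimum(np.abs(cv2.remap(gb,uv[:,0],uv[:,1],1).ravel()-ga),40).mean())
    E=np.array(E); i=E.argmin(); i=min(max(i,4),len(S)-5); f=np.polyfit(S[i-4:i+5],E[i-4:i+5],2)
    print(n,m.sum(),'slide mm',(S[E.argmin()]*1e3).round(2),(-f[1]/2/f[0]*1e3).round(2),'err',E.min().round(2))
if __name__=='__main__':
    import sys
    for n in('scene','top'): reg(n,sys.argv[1])
E
python3 reg.py 5
```

```text
scene 678 slide mm 39.0 39.3 err 7.09
top 251 slide mm 45.0 45.55 err 15.87
```

>>> {"op": "carry_out", "data": {"commands": [{"dp": [0.0015,-0.0003,-0.001],"rotation": [0,0,0]},{"dp": [0.0015,0,0],"rotation": [0,0,0]},{"dp": [0,0,0],"rotation": [0,0,0]},{"dp": [0,0,0],"rotation": [0,0,0]}]}}

```text
t: 18.02
eef_pos: [0.5792, 0.1786, 0.1654]
ee_rot: [-3.141, -0.262, -1.465]
force: [-0.4, 0.2, -0.4]
width: 0.0749
gripper_force: 0.4
```

```bash
python3 lens.py 6; python3 reg.py 6
```

```text
scene [1.235e-01 4.200e-03 1.810e-01 2.098e+03] [1.623e-01 5.100e-03 2.221e-01 2.462e+03] shift 38.82 41.07
top [1.204e-01 2.000e-04 1.797e-01 1.835e+03] [ 1.532e-01 -4.000e-04  2.207e-01  2.066e+03] shift 32.87 40.98
t 18.125 grasp mm [3.507e+01 7.450e+00 3.000e-02] roterr [-0.01  0.02 -0.12] F(collar) [-0.7 -0.7  0.7] w 0.0748 gf 0.4 q [ 0.74  0.36 -0.32  0.24 -1.06 -0.77]
scene 678 slide mm 42.0 42.25 err 6.84
top 251 slide mm 48.5 48.28 err 15.74
```

>>> {"op": "carry_out", "data": {"commands": [{"dp": [0,0,0],"rotation": [0,0,0]},{"dp": [0,0,0],"rotation": [0,0,0]},{"dp": [0,0,0],"rotation": [0,0,0]},{"dp": [0,0,0],"rotation": [0,0,0]},{"dp": [0,0,0],"rotation": [0,0,0]}], "grip": 0.044, "force": 40}}

```text
t: 18.75
eef_pos: [0.5793, 0.1789, 0.1655]
ee_rot: [-3.14, -0.261, -1.465]
force: [0.3, 1.9, 0.1]
width: 0.0442
gripper_force: 3.3
```

```bash
python3 lens.py 7; python3 reg.py 7|head -1
```

```text
scene [1.235e-01 4.200e-03 1.810e-01 2.098e+03] [1.621e-01 5.000e-03 2.219e-01 2.475e+03] shift 38.54 40.87
top [1.204e-01 2.000e-04 1.797e-01 1.835e+03] [ 1.527e-01 -5.000e-04  2.205e-01  2.059e+03] shift 32.31 40.8
t 18.85 grasp mm [34.85  7.55  0.18] roterr [-0.03  0.04 -0.12] F(collar) [-1.2  0.2  0.1] w 0.0438 gf 3.2 q [ 0.74  0.36 -0.32  0.24 -1.06 -0.77]
scene 678 slide mm 42.0 42.0 err 6.85
```

>>> {"op": "carry_out", "data": {"commands": [{"dp": [0,0,0],"rotation": [0,0,0]},{"dp": [0,0,0],"rotation": [0,0,0]},{"dp": [0,0,0],"rotation": [0,0,0]}], "grip": 0.0345}}

```text
t: 19.23
eef_pos: [0.5791, 0.1791, 0.1653]
ee_rot: [-3.141, -0.261, -1.465]
force: [-1.8, 4.1, -0.5]
width: 0.035
gripper_force: 5.3
```

```bash
python3 lens.py 8; python3 reg.py 8|head -1
```

```text
scene [1.235e-01 4.200e-03 1.810e-01 2.098e+03] [1.618e-01 5.000e-03 2.215e-01 2.459e+03] shift 38.24 40.44
top [1.204e-01 2.000e-04 1.797e-01 1.835e+03] [ 1.530e-01 -4.000e-04  2.204e-01  2.055e+03] shift 32.59 40.63
t 19.325 grasp mm [3.459e+01 7.460e+00 3.000e-02] roterr [-0.02  0.05 -0.11] F(collar) [-5.6 -1.6 -0.1] w 0.0344 gf 5.2 q [ 0.74  0.36 -0.32  0.24 -1.06 -0.77]
scene 678 slide mm 41.5 41.59 err 7.01
```

>>> {"op": "carry_out", "data": {"commands": [{"dp": [0.0012,0,0],"rotation": [0,0,0]},{"dp": [0,0,0],"rotation": [0,0,0]},{"dp": [0,0,0],"rotation": [0,0,0]},{"dp": [0,0,0],"rotation": [0,0,0]},{"dp": [0,0,0],"rotation": [0,0,0]},{"dp": [0,0,0],"rotation": [0,0,0]}], "grip": 0.015, "force": 40}}

```text
t: 20.08
eef_pos: [0.5807, 0.1793, 0.1655]
ee_rot: [-3.138, -0.259, -1.465]
force: [4.1, 6.8, -4.6]
width: 0.0299
gripper_force: 41.3
```

```bash
python3 lens.py 9; python3 reg.py 9|head -1
python3 - <<'E'
import numpy as np,cv2
a=np.load('scene9.npz')['p'];b=np.load('top9.npz')['p']
o=np.hstack([cv2.resize(x,(390,390),interpolation=2) for x in(a[80:210,320:450],b[140:260,130:250])])
o=np.vstack([o,cv2.resize(a[220:300,60:320],(780,200),interpolation=2)])
cv2.imwrite('pics/s9.png',o[...,::-1])
E
```

```text
scene [1.235e-01 4.200e-03 1.810e-01 2.098e+03] [1.618e-01 5.000e-03 2.212e-01 2.459e+03] shift 38.32 40.18
top [1.204e-01 2.000e-04 1.797e-01 1.835e+03] [ 1.528e-01 -6.000e-04  2.202e-01  2.050e+03] shift 32.43 40.47
t 20.175 grasp mm [34.6   9.02  0.28] roterr [-0.19  0.17 -0.1 ] F(collar) [-7.5  5.6 -3.3] w 0.0299 gf 41.3 q [ 0.74  0.36 -0.32  0.24 -1.06 -0.77]
scene 678 slide mm 41.5 41.53 err 7.06
```

View pics/s9.png

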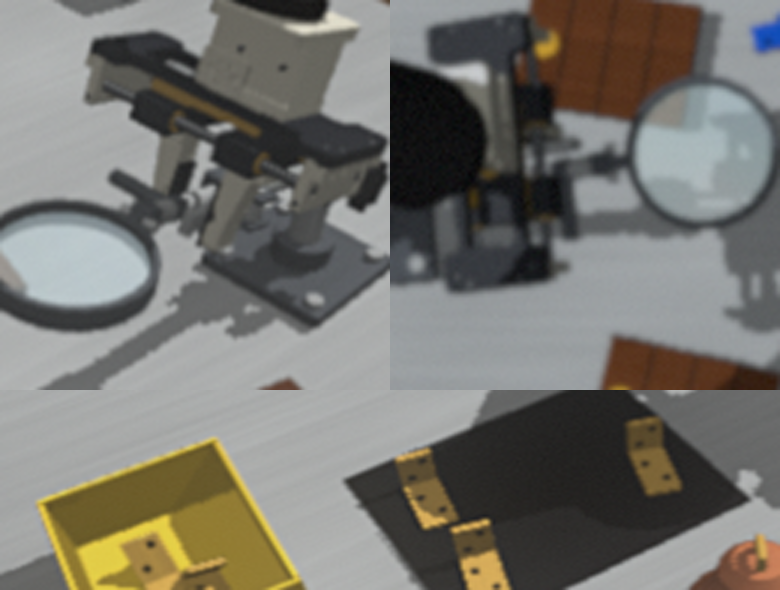

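Lever finger and leg finger are both closed at a width of 29.9 mm and 41 N. The slide is about 41.5 mm, so I'll add a small forward push to trim it and bear firmly on the bar.

>>> {"op": "carry_out", "data": {"commands": [{"dp": [0.001,0,0],"rotation": [0,0,0]},{"dp": [0,0,0],"rotation": [0,0,0]},{"dp": [0,0,0],"rotation": [0,0,0]},{"dp": [0,0,0],"rotation": [0,0,0]}]}}

```text
t: 20.68
eef_pos: [0.5807, 0.1792, 0.1655]
ee_rot: [-3.137, -0.258, -1.465]
force: [2.7, 11.7, -5.1]
width: 0.0303
gripper_force: 41.4
```

```bash
python3 lens.py 10; python3 reg.py 10|head -1
```

```text
scene [1.235e-01 4.200e-03 1.810e-01 2.098e+03] [1.617e-01 5.000e-03 2.211e-01 2.464e+03] shift 38.15 40.13
top [1.204e-01 2.000e-04 1.797e-01 1.835e+03] [ 1.529e-01 -6.000e-04  2.204e-01  2.047e+03] shift 32.55 40.71
t 20.775 grasp mm [34.67  9.06  0.29] roterr [-0.21  0.25 -0.09] F(collar) [-12.2   3.7  -2.5] w 0.0299 gf 41.4 q [ 0.74  0.36 -0.32  0.24 -1.06 -0.77]
scene 678 slide mm 41.5 41.57 err 7.05
```

```bash
python3 -c "
from station import arm
print(arm.job_done())"
```

```text
the job is handed in; nothing more can be done
None
```

I put both bent brackets in the tub and left the square ones as they lay; the leg is drawn out to about 41.6 mm (mark at 42 mm), and the hand still holds leg and closed lever at about 41 N. The job is handed in.

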